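# Put the paint away and work the craft chest's sticky shutter shut

## Task

Put the paint pot with the green lid upright into the open well of the wooden craft chest, then slide the chest's blue shutter fully shut, up to its stop at both ends. The shutter is sticky and jams when one end gets too far ahead, so work it along by pushing its two red pegs by turns, gently and by feel: never force a peg that has jammed or reached its stop. Leave the other pots and the things on the table where they are.

Things in the scene. Friction and masses are not known exactly. Their poses are not given: they have to be found in the camera images.
- chest: low wooden craft chest, fixed, 67 mm high; origin in its underside, it reaches x -112..+95, y -168..+168 mm. The shutter shuts towards the chest's +x. The top board has a window (x -5..+75, y -90..+90 mm) over the well and two slots along x (y 105..135 mm either side, x -65..+50 mm) through which the shutter's pegs stand up. Top face 67 mm above the table
- well (a point): point on the well's floor, 10 mm above the table, axes as the chest's, in the middle of the window part that the open shutter leaves free (about 60 mm along x, 180 mm along y), 57 mm below the chest's top. Well: 85 mm by 190 mm (x, y). The shutter passes 39 mm above the floor. There is room for open fingers along the chest's y, hardly along x
- slot_left (a point): fixed point on the chest's top, axes as the chest's, at its x = 0, y = +120 mm, on the line of the left (+y) red peg. The peg, round, 18 mm in diameter, stands 40 mm above the top. Its axis starts at x = -43 to -27 mm from here and ends, shut, at a rubber buffer somewhere from +22 to +34 mm (the same for both pegs). One peg goes alone till 10 to 25 mm ahead, then jams; pushing the other frees it
- pin_left (a joint): light spring pin beside the rubber buffer at the shutter's left end, with a yellow flag on the chest's top in front of an orange block: 0 while the shutter is more than 6 mm short of the buffer, 0.006 (m) when that end is fully shut and the flag has closed up to the block
- slot_right (a point): fixed point on the chest's top, axes as the chest's, at its x = 0, y = -120 mm, on the line of the right (-y) red peg. The peg, round, 18 mm in diameter, stands 40 mm above the top. Its axis starts at x = -43 to -27 mm from here and ends, shut, at a rubber buffer somewhere from +22 to +34 mm (the same for both pegs). Sliding takes 2 to 10 N; 25 N breaks a peg off, 12 N is plenty, also at the stop
- pin_right (a joint): light spring pin beside the rubber buffer at the shutter's right end, with a yellow flag on the chest's top in front of an orange block: 0 while the shutter is more than 6 mm short of the buffer, 0.006 (m) when that end is fully shut and the flag has closed up to the block
- pot_green_mid (a point): green-lidded round paint pot, white body, 36 mm in diameter, 34 mm high, 70 g, standing upright on the table; point on its axis, half-way up (17 mm); z is its axis
- pot_red_mid (a point): red-lidded round paint pot, white body, 36 mm in diameter, 34 mm high, 70 g, standing upright on the table; point on its axis, half-way up (17 mm); z is its axis; leave it alone
- pot_yellow_mid (a point): yellow-lidded round paint pot, white body, 36 mm in diameter, 34 mm high, 70 g, standing upright on the table; point on its axis, half-way up (17 mm); z is its axis; leave it alone
- mug: white mug, 80 mm in diameter, 95 mm high, with a handle; origin at the middle of its underside; leave it alone
- marker_yellow: grey marker with a yellow cap, 130 mm long, 15 mm thick, lying on the table; origin under its middle; leave it alone
- marker_orange: grey marker with an orange cap, 130 mm long, 15 mm thick, lying on the table; origin under its middle; leave it alone
- cone_a: small wooden cone, 34 mm wide, 46 mm high, standing left of the chest; origin at the middle of its underside; leave it alone
- cone_b: small wooden cone, 34 mm wide, 46 mm high, standing at the left of the table; origin at the middle of its underside; leave it alone

How it is judged:
By the outcome, as a careful person would: the job done as asked, in the order asked, and still so for the second after the job is handed in, with the robot touching nothing.
It also fails if it takes over 70 s, if anything falls off the work surface, if the arm or the gripper's body presses on something with over 40 N, if the wrist force passes 120 N, or if a joint passes its speed limit or range.

## Robot

A 6-joint arm with a two-finger parallel gripper is mounted at the origin on the work surface. World frame = base frame: x ahead of the robot, y to its left, z up, the work surface at z = 0. Lengths are in m, angles in degrees, forces in N, time in s.
With the tool pointing down it reaches from about 0.35 to 0.875 m from the base axis. Payload 4.2 kg.
Tool frame: the origin (TCP) lies at the very end of the fingers, on their centre line; the grasp point (between the pads) lies 19 mm behind it (r.grip_point_offset is the distance from the TCP to the grasp point, in m); z points along the fingers, y is the line along which they close (so a half turn about z gives the same grasp; the last joint's range is limited). The gripper opens to 87 mm and grips with 3 to 60 N. Pads are 19 mm wide; open, the fingers measure 117 mm over their backs; the gripper's body (75 mm by 190 mm) begins 51 mm behind the grasp point.
Start: joints at [87.009, 22.042, 0.453, 0, -68.411, -14.817], TCP at [0.191, 0.595, 0.223] pointing down, gripper open.
Joint ranges: [-179.83, 179.83], [-69.29, 118.12], [-61.27, 80.66], [-181.25, 117.63], [-171.15, -9.14], [-177.46, 177.46]. Speed limits (degrees/s): [159.86, 159.86, 180, 180, 180, 180].

## Interface

Orientations are given as a 3x3 rotation matrix whose columns are the frame's x, y, z axes.
In Python, from station import r, cams gives the robot as it stands. The module is installed in compiled form; this text tells all that it offers.
- The arm moves only by the shell command python3 -m handwheel 'ROWS'. ROWS is JSON, a list that holds one entry, the list of rows, each a list of 7 numbers: the turn, a rotation vector about the tool's x, y, z in units of 6 degrees (1.0 is 6 degrees), then the shift along the tool's x, y, z in m, then the finger opening in m, from 0 to 0.087. In form: [[[ax, ay, az, x, y, z, jaw], ...]]. A call has 1 to 12 rows; each row shifts and turns the commanded pose from where the row before left it, along the tool's axes as they then stand; what a row does not reach is not made up. A row lasts 1/10 s, in which the tool goes at most 50 mm and 8.59 degrees, less where a joint would pass 70% of its speed; a pose out of reach is approached as far as the arm can. A call with a gripper value outside its range is refused whole. The fingers move at their own pace and stop on an object; the grip force is fixed at half the most. Time passes only in rows, so rows that do not move let the fingers close. It gives the time, the measured TCP pose, the force, the opening and the grip force at its end, in the units of the state.
- r.sense(): the state, without advancing time (a new reading comes with each control period).
- cams.capture(name): name is "scene" or "side" or "wrist"; returns the picture (384x512x3 uint8, red, green, blue); there is no depth.
- cams.get_calibration(name): a dict with "camera_matrix" (3x3 intrinsics, pixels), "rvec" (rotation vector, rad) and "tvec" (3), from world to camera coordinates, as OpenCV has them; the wrist camera has in their place "T_tool_cam" (4x4, takes a point from camera to tool coordinates, whose origin is the TCP and whose axes are the flange's). Camera axes: x right, y down, z forward; pixel columns grow to the right and rows downward; lengths in m; the calibration is good to about 2 mm. A picture is of the moment at which its call begins: read the wrist's pose just before it. get_calibration takes no time and is no camera call.
- r.finish_job(): hands the job in; it is judged then, once.
The state is a dict: "time_s": time; "joints": joint angles; "joint_velocities": joint speeds; "effort": joint torques, N m; "tcp_pos": TCP position; "ee_rot": TCP orientation; "wrist_force": force on the tool from outside, world axes, zero at the start; "moment": the same for the moment, N m; "gripper_width": opening from 0.0 (shut) to 1.0 (fully open); "gripper_force": force on a finger pad.
Only numpy, scipy, OpenCV 4.12 (cv2) and the standard library are available. Lean on these libraries where they do the work, as an engineer would, in place of code of your own. Each camera call takes 0.05 s, during which the arm holds its last target. There are 200 camera calls.

## Working session

There is one attempt and no reset: what is moved stays moved. The work goes in short steps, Python scripts to look and compute and a shell command to move; the robot and the scene stay as the last step left them, time stands still between calls to the robot, and variables do not carry over. Pictures are saved under pics/ and viewed, at most 10 in all, crops included, and the job is handed in when it is done.

```bash
mkdir -p pics; cat > h.py <<'E'
import numpy as np, cv2
from station import r, cams
def snap(n,f):
    im=cams.capture(n); cv2.imwrite('pics/'+f,im[:,:,::-1]); return im
def ray(n,uv,s=None):
    c=cams.get_calibration(n); K=np.array(c['camera_matrix'])
    d=np.linalg.inv(K)@np.array([uv[0],uv[1],1.])
    if 'rvec' in c:
        R=cv2.Rodrigues(np.array(c['rvec'],float))[0]; t=np.array(c['tvec'],float).ravel()
        return -R.T@t, R.T@d
    s=s or r.sense(); T=np.array(c['T_tool_cam']); R=np.array(s['ee_rot'])
    return np.array(s['tcp_pos'])+R@T[:3,3], R@T[:3,:3]@d
def onz(n,uv,z,s=None):
    o,d=ray(n,uv,s); return o+d*(z-o[2])/d[2]
def st():
    s=r.sense(); print(round(s['time_s'],2),np.round(s['tcp_pos'],4),np.round(s['ee_rot'],3).tolist(),np.round(s['wrist_force'],1),round(s['gripper_width'],3),np.round(s['gripper_force'],1)); return s
E
python3 - <<'E'
from h import *
st()
a=snap('scene','a.png')
b=snap('side','b.png')
E
```

```text
0.0 [0.1909 0.5945 0.2215] [[0.952, -0.306, -0.001], [-0.306, -0.952, -0.002], [0.0, 0.002, -1.0]] [-0.1 -0.2 -0.9] 0.999 0.0
```

View pics/a.png

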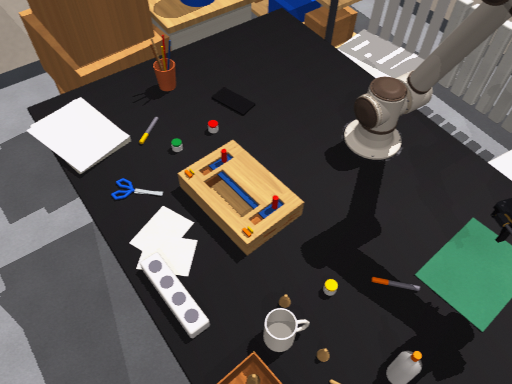

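View pics/b.png

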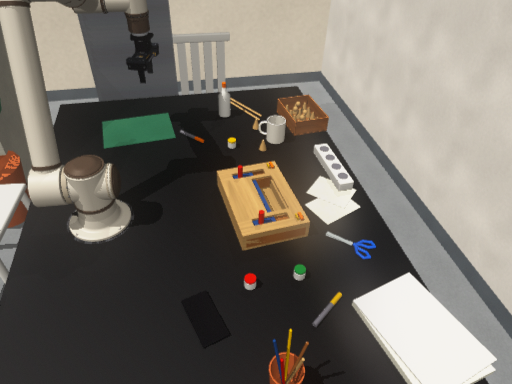

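Scene view: chest at about (240,195), green pot at (177,145), red pegs at (224,153) and (276,200). The orange blocks are on the side away from the robot. In the side view, the green pot is at (300,271) and the pegs at (240,171) and (262,216).

```bash
python3 - <<'E'
from h import *
for n,f in(('scene','a.png'),('side','b.png')):
    im=cv2.imread('pics/'+f); h=cv2.cvtColor(im,cv2.COLOR_BGR2HSV)
    for c,lo,hi in(('green',50,85),('red',0,4),('orange',12,16),('yellow',26,32)):
        m=((h[...,0]>=lo)&(h[...,0]<=hi)&(h[...,1]>(170 if c!='orange' else 215))&(h[...,2]>60)).astype('uint8')
        k,l,s,ce=cv2.connectedComponentsWithStats(m)
        for i in range(1,k):
            if 8<s[i,4]<500:
                x,y,w,hh=s[i,:4]
                print(n,c,s[i].tolist(),ce[i].round(1), 'z.034',onz(n,ce[i],.033).round(3)[:2],'top z.107',onz(n,(x+w/2-.5,y+2),.107).round(3)[:2],'z.07',onz(n,ce[i],.072).round(3)[:2])
E
```

```text
scene green [171, 138, 11, 9, 63] [176.  141.8] z.034 [ 0.594 -0.348] top z.107 [ 0.617 -0.289] z.07 [ 0.608 -0.313]
scene red [162, 35, 3, 15, 19] [163.1  41.2] z.034 [ 0.356 -0.874] top z.107 [ 0.386 -0.798] z.07 [ 0.379 -0.821]
scene red [208, 120, 10, 8, 65] [212.4 123.1] z.034 [ 0.445 -0.353] top z.107 [ 0.478 -0.292] z.07 [ 0.464 -0.318]
scene red [221, 149, 6, 13, 51] [223.5 154.8] z.034 [ 0.494 -0.207] top z.107 [ 0.519 -0.164] z.07 [ 0.511 -0.177]
scene red [272, 196, 7, 13, 55] [274.7 201.5] z.034 [0.469 0.043] top z.107 [0.496 0.074] z.07 [0.488 0.064]
scene orange [185, 170, 7, 8, 27] [188.2 173.3] z.034 [ 0.631 -0.205] top z.107 [ 0.653 -0.154] z.07 [ 0.643 -0.176]
scene orange [243, 229, 8, 8, 33] [246.7 232.1] z.034 [0.603 0.084] top z.107 [0.628 0.118] z.07 [0.617 0.104]
scene orange [372, 277, 16, 8, 82] [379.6 280.3] z.034 [0.393 0.42 ] top z.107 [0.431 0.432] z.07 [0.414 0.428]
scene orange [413, 353, 6, 8, 13] [414.6 357.5] z.034 [0.471 0.619] top z.107 [0.5   0.618] z.07 [0.489 0.62 ]
scene yellow [141, 133, 6, 8, 15] [143.9 136.1] z.034 [ 0.671 -0.434] top z.107
[... 239 characters left out ...]
-0.403] z.07 [ 0.579 -0.383]
side red [238, 165, 4, 13, 49] [239.5 170.6] z.034 [0.504 0.133] top z.107 [0.491 0.061] z.07 [0.495 0.084]
side red [259, 210, 5, 14, 57] [260.8 216.5] z.034 [ 0.529 -0.122] top z.107 [ 0.514 -0.175] z.07 [ 0.519 -0.16 ]
side red [244, 273, 13, 11, 111] [249.9 277.8] z.034 [ 0.443 -0.359] top z.107 [ 0.432 -0.404] z.07 [ 0.436 -0.387]
side red [280, 358, 5, 26, 66] [282.2 369.6] z.034 [ 0.464 -0.632] top z.107 [ 0.455 -0.643] z.07 [ 0.456 -0.649]
side orange [195, 137, 8, 5, 19] [198.6 138.8] z.034 [0.376 0.375] top z.107 [0.368 0.262] z.07 [0.372 0.316]
side orange [270, 162, 4, 5, 11] [271.2 164.4] z.034 [0.632 0.15 ] top z.107 [0.606 0.058] z.07 [0.618 0.101]
```

```bash
python3 -m handwheel '[[[0,0,-1.29,0,0,-0.02,0.087],[0,0,-1.29,0,0,-0.02,0.087],[0,0,-1.29,0,0,-0.02,0.087],[0,0,0,0.019,0.042,-0.004,0.087],[0,0,0,0.019,0.042,-0.004,0.087],[0,0,0,0.019,0.042,-0.004,0.087],[0,0,0,0.019,0.042,-0.004,0.087],[0,0,0,0.019,0.042,-0.004,0.087],[0,0,0,0.019,0.042,-0.004,0.087],[0,0,0,0.019,0.042,-0.004,0.087],[0,0,0,0.019,0.042,-0.004,0.087],[0,0,0,0.019,0.042,-0.004,0.087]]]'
python3 -c "
from h import *
st();print(cams.get_calibration('wrist'))"
```

```text
time_s: 1.3
tcp_pos: [0.3973, 0.233, 0.3186]
ee_rot: [[0.995, 0.095, -0.0], [0.095, -0.995, 0.0], [-0.0, -0.0, -1.0]]
wrist_force: [0.8, -0.0, -0.4]
gripper_width: 1.001
gripper_force: 0.0
1.3 [0.3973 0.233  0.3186] [[0.995, 0.095, -0.0], [0.095, -0.995, 0.0], [-0.0, -0.0, -1.0]] [ 0.8 -0.  -0.4] 1.001 0.0
{'camera_matrix': array([[298.59425366,   0.        , 260.057466  ],
       [  0.        , 298.59425366, 192.32730824],
       [  0.        ,   0.        ,   1.        ]]), 'T_tool_cam': array([[ 3.34315801e-04, -9.61991647e-01, -2.73078670e-01,
         7.47629206e-02],
       [ 9.99999801e-01,  1.75723059e-04,  6.05216144e-04,
        -2.46650690e-04],
       [-5.34226656e-04, -2.73078818e-01,  9.61991514e-01,
        -1.62490301e-01],
       [ 0.00000000e+00,  0.00000000e+00,  0.00000000e+00,
         1.00000000e+00]])}
```

```bash
python3 -m handwheel '[[[0,0,0,0.018,0.042,0,0.087],[0,0,0,0.018,0.042,0,0.087],[0,0,0,0.018,0.042,0,0.087],[0,0,0,0.018,0.042,0,0.087],[0,0,0,0.018,0.042,0,0.087],[0,0,0,0.018,0.042,0,0.087],[0,0,0,0.018,0.042,0,0.087],[0,0,0,0,0,0,0.087]]]'
python3 -c "
from h import *
import json
s=st();snap('wrist','c.png');json.dump({k:np.array(s[k]).tolist() for k in('tcp_pos','ee_rot')},open('c.json','w'))"
```

```text
time_s: 2.1
tcp_pos: [0.5514, -0.05, 0.3169]
ee_rot: [[0.996, 0.088, -0.003], [0.088, -0.996, -0.001], [-0.003, 0.001, -1.0]]
wrist_force: [-0.2, -0.3, -1.5]
gripper_width: 0.996
gripper_force: 0.0
2.1 [ 0.5514 -0.05    0.3169] [[0.996, 0.088, -0.003], [0.088, -0.996, -0.001], [-0.003, 0.001, -1.0]] [-0.2 -0.3 -1.5] 0.996 0.0
```

View pics/c.png

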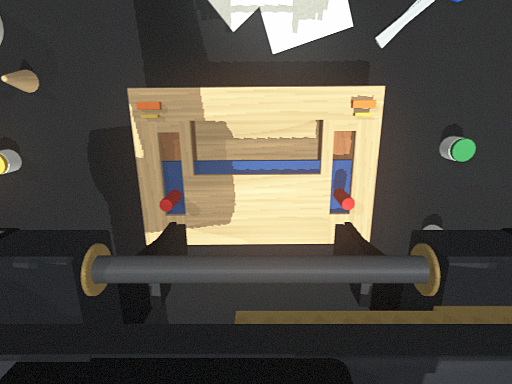

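Wrist view: the chest's far top edge runs (128,88)–(384,86) and the window's far corners are (193,121) and (322,120). The shutter is open, the pegs are at (166,204) and (347,203), and the green lid is at (461,150).

```bash
python3 - <<'E'
from h import *
import json
s=json.load(open('c.json')); im=cv2.imread('pics/c.png')
h=cv2.cvtColor(im,cv2.COLOR_BGR2HSV)
P=lambda u,z:onz('wrist',u,z,s)[:2]
A=[((129,89),(95,168)),((384,87),(95,-168)),((193,121),(75,90)),((322,120),(75,-90)),((343,132),(50,-120)),((171,132.5),(50,120))]
W=np.array([P(u,.067) for u,_ in A]);C=np.array([c for _,c in A])/1e3
w0,c0=W.mean(0),C.mean(0); H=(C-c0).T@(W-w0); th=np.arctan2(H[0,1]-H[1,0],H[0,0]+H[1,1])
R=np.array([[np.cos(th),-np.sin(th)],[np.sin(th),np.cos(th)]]); o=w0-R@c0
print('yaw',np.degrees(th),'o',o.round(4)); print(((W-o)@R*1e3).round(1).tolist())
m=((h[...,0]>50)&(h[...,0]<85)&(h[...,1]>150)).astype('uint8')
k,l,st_,ce=cv2.connectedComponentsWithStats(m); i=1+st_[1:,4].argmax(); print(st_[i],ce[i],'green',P(ce[i],.034).round(4))
m=(((h[...,0]<5)|(h[...,0]>176))&(h[...,1]>150)&(h[...,2]>60)).astype('uint8')
k,l,st_,ce=cv2.connectedComponentsWithStats(m)
for i in range(1,k):
    if st_[i,4]>60: print('red',st_[i].tolist(),ce[i].round(1),'mid z.09 chest',((P(ce[i],.088)-o)@R*1e3).round(1))
print('shutter edge',[((P((u,160),.055)-o)@R*1e3).round(1) for u in (200,318)])
for u in((149,105),(363,104),(149,116),(363,115)): print('blk/flag',((P(u,.075)-o)@R*1e3).round(1))
E
```

```text
yaw 5.431498812433714 o [ 0.5438 -0.0472]
[[105.8, 166.8], [106.2, -166.0], [64.6, 86.1], [64.9, -87.2], [48.8, -116.6], [49.6, 116.9]]
[452 141   5   6   7] [453.57142857 143.71428571] green [ 0.5992 -0.3341]
red [160, 190, 21, 22, 266] [169.8 200.3] mid z.09 chest [-40.2 120.6]
red [341, 195, 13, 15, 135] [347.4 202.7] mid z.09 chest [ -45.3 -123.6]
shutter edge [array([ 9.7, 82.3]), array([  8.6, -86.8])]
blk/flag [ 85.6 140.1]
blk/flag [  85.1 -137.8]
blk/flag [ 71.7 141.6]
blk/flag [  71.2 -139.1]
```

```bash
python3 -c "
import cv2
im=cv2.imread('pics/c.png')[80:230,120:392];cv2.imwrite('pics/d.png',cv2.resize(im,None,fx=2.9,fy=2.9,interpolation=cv2.INTER_CUBIC))"
```

```text
(no output)
```

View pics/d.png

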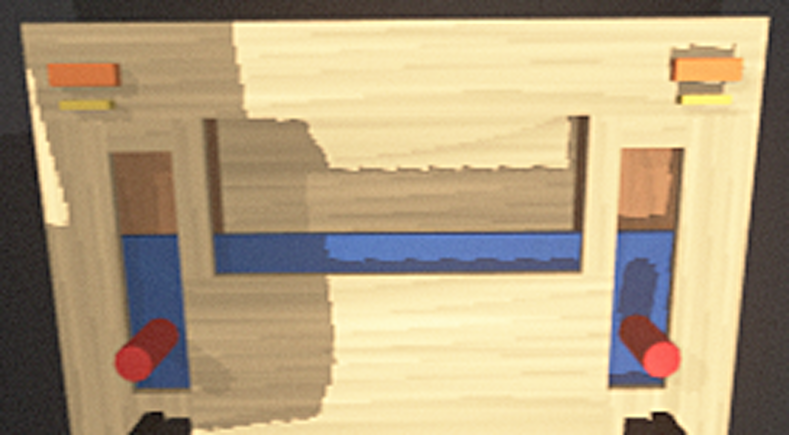

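```bash
python3 - <<'E'
from h import *
import json
s=json.load(open('c.json')); t=np.radians(5.4);o=np.array([.5438,-.0472]);R=np.array([[np.cos(t),-np.sin(t)],[np.sin(t),np.cos(t)]])
f=lambda u,v,z=.067:((onz('wrist',(120+u/2.9,80+v/2.9),z,s)[:2]-o)@R*1e3).round(1).tolist()
for n,u,v in(('far',400,20),('far L',22,25),('far R',769,17),('win far L',205,117),('win far R',588,117),('win near L',214,272),('win near R',582,272),('slotL far',140,152),('slotR far',651,149),('slotL near',160,388),('slotR near',638,388),('near',390,(244-80)*2.9)): print(n,f(u,v))
print('shutter',f(225,233,.055),f(575,233,.055),'pegtop',f(132,362,.107),f(661,360,.107),'pegbase',f(165,330,.067),f(632,328,.067))
for n,a,b in(('scene',None,None),):
  pass
E
```

```text
far [107.3, -1.5]
far L [106.2, 168.7]
far R [107.7, -167.3]
win far L [65.4, 89.1]
win far R [64.4, -88.2]
win near L [-7.9, 89.9]
win near R [-9.0, -89.2]
slotL far [49.7, 120.7]
slotR far [49.7, -118.5]
slotL near [-67.7, 121.2]
slotR near [-69.2, -120.5]
near [-116.8, 5.4]
shutter [9.1, 85.8] [8.1, -87.2] pegtop [-40.5, 120.7] [-41.0, -118.6] pegbase [-37.1, 116.1] [-37.5, -115.4]
```

```bash
python3 -m handwheel '[[[0,0,0,0.0022,0.0432,0.0238,0.087],[0,0,0,0.0022,0.0432,0.0238,0.087],[0,0,0,0.0022,0.0432,0.0238,0.087],[0,0,0,0.0022,0.0432,0.0238,0.087],[0,0,0,0.0022,0.0432,0.0238,0.087],[0,0,0,0.0022,0.0432,0.0238,0.087],[0,0,0,0.0022,0.0432,0.0238,0.087],[0,0,0,0,0,0,0.087],[0,0,0,0,0,0,0.087]]]' >/dev/null
python3 - <<'E'
from h import *
s=st(); im=snap('wrist','e.png')
h=cv2.cvtColor(im,cv2.COLOR_RGB2HSV)
m=((h[...,0]>50)&(h[...,0]<85)&(h[...,1]>120)&(h[...,2]>40)).astype('uint8')
m=cv2.morphologyEx(m,cv2.MORPH_CLOSE,np.ones((5,5)))
k,l,q,ce=cv2.connectedComponentsWithStats(m); i=1+q[1:,4].argmax(); print(q[i],ce[i])
x,y,w,hh=q[i,:4]
p=onz('wrist',ce[i],.034,s); R=np.array(s['ee_rot']); print(p, 'dia',w/298.6*(s['tcp_pos'][2]+.162-.034)/.96)
print('in tool',(R.T@(p-np.array(s['tcp_pos']))).round(4))
E
```

```text
3.05 [ 0.5935 -0.3452  0.1504] [[0.996, 0.094, -0.003], [0.094, -0.996, 0.001], [-0.003, -0.001, -1.0]] [1.8 0.3 0.3] 1.001 0.0
[249 172  36  35 966] [266.73291925 189.20082816]
[ 0.59254967 -0.35158899  0.034     ] dia 0.03496534496147619
in tool [-0.0013  0.0064  0.1164]
```

View pics/e.png

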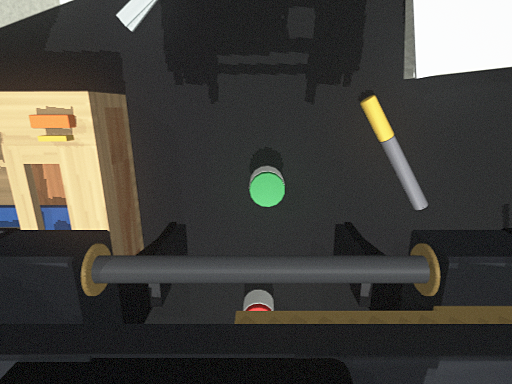

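The green lid is at (267,189), 6 mm to the side of the tool line, with clear space around it. I'll descend and grip.

```bash
python3 -m handwheel '[[[0,0,0,-0.0013,0.0064,0.03,0.087],[0,0,0,0,0,0.04,0.087],[0,0,0,0,0,0.04,0.087],[0,0,0,0,0,0.024,0.087],[0,0,0,0,0,0.01,0.087],[0,0,0,0,0,0,0.087],[0,0,0,0,0,0,0.03],[0,0,0,0,0,0,0.03],[0,0,0,0,0,0,0.03],[0,0,0,0,0,0,0.03],[0,0,0,0,0,0,0.03],[0,0,0,0,0,0,0.03]]]'
```

```text
time_s: 4.3
tcp_pos: [0.5933, -0.3522, 0.0081]
ee_rot: [[0.996, 0.094, 0.0], [0.094, -0.996, -0.0], [0.0, 0.0, -1.0]]
wrist_force: [-0.2, 0.3, -0.4]
gripper_width: 0.541
gripper_force: 0.0
```

```bash
python3 -m handwheel '[[[0,0,0,0,0,0,0.03],[0,0,0,0,0,0,0.03],[0,0,0,0,0,0,0.03],[0,0,0,0,0,0,0.03],[0,0,0,0,0,-0.01,0.03],[0,0,0,0,0,-0.02,0.03],[0,0,0,0,0,-0.04,0.03],[0,0,0,0,0,-0.045,0.03],[0,0,0,0,0,-0.045,0.03],[0,0,0,0,0,0,0.03]]]'
```

```text
time_s: 5.3
tcp_pos: [0.5973, -0.3542, 0.1779]
ee_rot: [[0.995, 0.095, 0.015], [0.096, -0.995, -0.008], [0.014, 0.009, -1.0]]
wrist_force: [-0.1, -1.3, 0.3]
gripper_width: 0.408
gripper_force: 30.0
```

```bash
python3 -m handwheel '[[[0,0,0,0.002,-0.02,0,0.03],[0,0,0,0.0025,-0.042,0,0.03],[0,0,0,0.0025,-0.042,0,0.03],[0,0,0,0.0025,-0.042,0,0.03],[0,0,0,0.0025,-0.042,0,0.03],[0,0,0,0.0025,-0.042,0,0.03],[0,0,0,0.0025,-0.042,0,0.03],[0,0,0,0,-0.025,0,0.03],[0,0,0,0,-0.0115,0,0.03],[0,0,0,0,0,0,0.03],[0,0,0,0,0,0,0.03]]]'
python3 - <<'E'
from h import *
s=st(); snap('wrist','f.png')
E
```

```text
time_s: 6.4
tcp_pos: [0.5808, -0.0436, 0.1676]
ee_rot: [[0.996, 0.094, -0.001], [0.094, -0.996, -0.0], [-0.001, 0.0, -1.0]]
wrist_force: [-0.3, 0.5, -0.8]
gripper_width: 0.408
gripper_force: 30.0
6.4 [ 0.5808 -0.0436  0.1676] [[0.996, 0.094, -0.001], [0.094, -0.996, -0.0], [-0.001, 0.0, -1.0]] [-0.3  0.5 -0.8] 0.408 30.0
```

View pics/f.png

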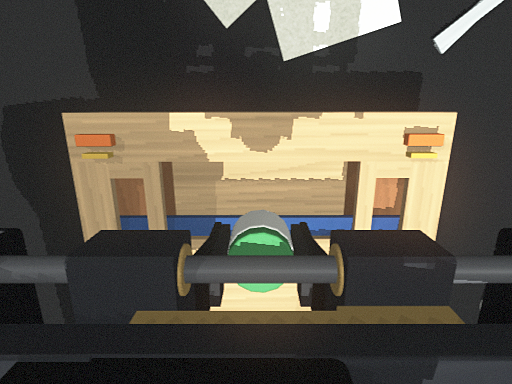

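The pot is held, in view at (262,245). The window's far edge is at row 162 and the shutter edge at row 216. I'll check the well's centre against these.

```bash
python3 - <<'E'
from h import *
s=r.sense(); R=np.array(s['ee_rot']); p=np.array(s['tcp_pos'])
for u,z in(((160,162),.067),((362,162),.067),((260,162),.067),((180,216),.055),((340,216),.055),((180,216),.049),((62,113),.067),((457,113),.067),((129,178),.067),((392,178),.067)):
    print(u,z,(R.T@(onz('wrist',u,z,s)-p)*1e3).round(1)[:2])
E
```

```text
(160, 162) 0.067 [ 28.1 -89.1]
(362, 162) 0.067 [28.2 90.7]
(260, 162) 0.067 [28.1 -0.1]
(180, 216) 0.055 [-27.5 -78.5]
(340, 216) 0.055 [-27.4  78.3]
(180, 216) 0.049 [-29.7 -80.2]
(62, 113) 0.067 [  70.3 -168.7]
(457, 113) 0.067 [ 70.4 167.7]
(129, 178) 0.067 [  13.5 -118.5]
(392, 178) 0.067 [ 13.6 119.2]
```

```bash
python3 -m handwheel '[[[0,0,0,0.0005,0.001,0.03,0.03],[0,0,0,0,0,0.04,0.03],[0,0,0,0,0,0.03,0.03],[0,0,0,0,0,0.02,0.03],[0,0,0,0,0,0.012,0.03],[0,0,0,0,0,0.008,0.03],[0,0,0,0,0,0.004,0.03],[0,0,0,0,0,0.003,0.03],[0,0,0,0,0,0,0.03],[0,0,0,0,0,0,0.03]]]'
```

```text
time_s: 7.45
tcp_pos: [0.5823, -0.0442, 0.0218]
ee_rot: [[0.996, 0.095, 0.002], [0.095, -0.996, 0.0], [0.002, -0.0, -1.0]]
wrist_force: [-0.1, -0.1, -0.4]
gripper_width: 0.405
gripper_force: 30.0
```

```bash
python3 -m handwheel '[[[0,0,0,0,0,0.0015,0.03],[0,0,0,0,0,0.0015,0.03],[0,0,0,0,0,0,0.03],[0,0,0,0,0,0,0.03]]]'
```

```text
time_s: 7.85
tcp_pos: [0.5817, -0.0442, 0.018]
ee_rot: [[0.996, 0.094, -0.0], [0.094, -0.996, -0.0], [-0.0, 0.0, -1.0]]
wrist_force: [0.2, 1.2, -0.6]
gripper_width: 0.403
gripper_force: 30.0
```

```bash
python3 -m handwheel '[[[0,0,0,0,0,0,0.06],[0,0,0,0,0,0,0.06],[0,0,0,0,0,0,0.06],[0,0,0,0,0,0,0.06],[0,0,0,0,0,0,0.06],[0,0,0,0,0,-0.01,0.06],[0,0,0,0,0,-0.03,0.06],[0,0,0,0,0,-0.045,0.06],[0,0,0,-0.02,0,-0.04,0.0],[0,0,0,-0.045,0,-0.02,0.0],[0,0,0,-0.045,0,0,0.0],[0,0,0,0,0,0,0.0]]]'
python3 - <<'E'
from h import *
s=st(); snap('wrist','g.png')
E
```

```text
time_s: 9.05
tcp_pos: [0.4659, -0.0555, 0.1636]
ee_rot: [[0.996, 0.093, -0.003], [0.093, -0.996, 0.001], [-0.003, -0.001, -1.0]]
wrist_force: [-0.1, -0.5, -1.1]
gripper_width: 0.414
gripper_force: 0.0
9.05 [ 0.4659 -0.0555  0.1636] [[0.996, 0.093, -0.003], [0.093, -0.996, 0.001], [-0.003, -0.001, -1.0]] [-0.1 -0.5 -1.1] 0.414 0.0
```

View pics/g.png

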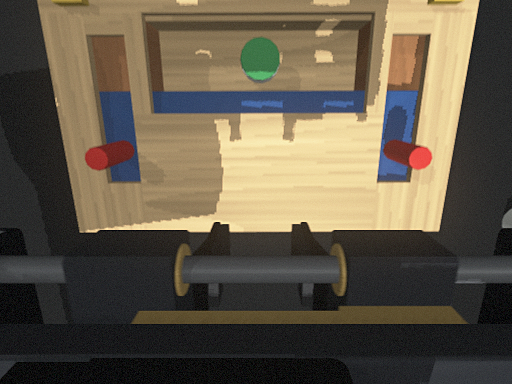

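The pot is upright in the well at (260,58). The pegs' tops are at (97,157) and (421,157), and the slot ends are at rows 35 and 181.

```bash
python3 - <<'E'
from h import *
s=r.sense(); R=np.array(s['ee_rot']); p=np.array(s['tcp_pos'])
for n,u,z in(('L top',(97,157),.107),('R top',(422,157),.107),('Lslot far',(108,36),.067),('Rslot far',(410,36),.067),('Lslot near',(122,181),.067),('Rslot near',(394,181),.067)):
    q=onz('wrist',u,z,s); print(n,q.round(4),(R.T@(q-p)*1e3).round(1)[:2])
E
```

```text
L top [0.4976 0.0689 0.107 ] [  39.5 -120.8]
R top [ 0.5203 -0.1705  0.107 ] [ 39.6 119.7]
Lslot far [0.5867 0.0764 0.067 ] [ 128.9 -119.8]
Rslot far [ 0.6092 -0.1603  0.067 ] [129.  117.9]
Lslot near [0.4695 0.0691 0.067 ] [  11.5 -123.6]
Rslot near [ 0.4925 -0.1731  0.067 ] [ 11.6 119.7]
```

```bash
python3 -m handwheel '[[[0,0,0,0.001,-0.04,0,0],[0,0,0,0.001,-0.04,0,0],[0,0,0,0.001,-0.04,0.01,0],[0,0,0,0,0,0.03,0],[0,0,0,0,0,0.03,0],[0,0,0,0,0,0.012,0],[0,0,0,0,0,0,0],[0,0,0,0,0,0,0]]]'
python3 -m handwheel '[[[0,0,0,0.004,0,0,0],[0,0,0,0.003,0,0,0],[0,0,0,0.002,0,0,0],[0,0,0,0,0,0,0]]]'
```

```text
time_s: 9.9
tcp_pos: [0.4651, 0.0655, 0.0814]
ee_rot: [[0.996, 0.095, 0.001], [0.095, -0.996, 0.0], [0.001, 0.0, -1.0]]
wrist_force: [0.5, -0.6, 0.9]
gripper_width: 0.005
gripper_force: 0.0
time_s: 10.3
tcp_pos: [0.4732, 0.0661, 0.0813]
ee_rot: [[0.996, 0.094, 0.001], [0.094, -0.996, 0.0], [0.001, -0.0, -1.0]]
wrist_force: [-0.1, 0.1, 1.2]
gripper_width: 0.006
gripper_force: 0.2
```

```bash
python3 -m handwheel '[[[0,0,0,0.002,0,0,0],[0,0,0,0.0015,0,0,0],[0,0,0,0.001,0,0,0],[0,0,0,0.001,0,0,0],[0,0,0,0,0,0,0]]]'
python3 -m handwheel '[[[0,0,0,0.001,0,0,0],[0,0,0,0.001,0,0,0],[0,0,0,0.001,0,0,0]]]'
```

```text
time_s: 10.8
tcp_pos: [0.4785, 0.0665, 0.0809]
ee_rot: [[0.996, 0.094, 0.0], [0.094, -0.996, -0.0], [0.0, 0.0, -1.0]]
wrist_force: [-2.5, 0.5, 0.7]
gripper_width: 0.008
gripper_force: 1.0
time_s: 11.1
tcp_pos: [0.4813, 0.0667, 0.0809]
ee_rot: [[0.996, 0.094, -0.0], [0.094, -0.996, -0.0], [-0.0, 0.0, -1.0]]
wrist_force: [-3.3, -0.7, 2.2]
gripper_width: 0.003
gripper_force: 1.4
```

```bash
python3 -m handwheel '[[[0,0,0,0.001,0,0,0],[0,0,0,0.001,0,0,0],[0,0,0,0.001,0,0,0],[0,0,0,0.001,0,0,0],[0,0,0,0.001,0,0,0]]]'
```

```text
time_s: 11.6
tcp_pos: [0.4864, 0.0673, 0.0809]
ee_rot: [[0.996, 0.094, 0.0], [0.094, -0.996, 0.0], [0.0, -0.0, -1.0]]
wrist_force: [-3.4, 1.3, 1.4]
gripper_width: 0.005
gripper_force: 1.5
```

```bash
python3 -m handwheel '[[[0,0,0,-0.018,0,0,0],[0,0,0,0,0.03,0,0],[0,0,0,0,0.045,0,0],[0,0,0,0,0.045,0,0],[0,0,0,0,0.045,0,0],[0,0,0,0,0.045,0,0],[0,0,0,0,0.03,0,0],[0,0,0,0,0,0,0],[0,0,0,0.004,0,0,0],[0,0,0,0.003,0,0,0],[0,0,0,0,0,0,0]]]'
python3 -m handwheel '[[[0,0,0,0.001,0,0,0],[0,0,0,0.001,0,0,0],[0,0,0,0.001,0,0,0],[0,0,0,0.001,0,0,0],[0,0,0,0.001,0,0,0]]]'
```

```text
time_s: 12.7
tcp_pos: [0.4984, -0.1718, 0.0809]
ee_rot: [[0.995, 0.096, 0.0], [0.096, -0.995, -0.0], [0.0, 0.0, -1.0]]
wrist_force: [-0.7, 0.1, -0.6]
gripper_width: 0.008
gripper_force: 0.2
time_s: 13.2
tcp_pos: [0.5028, -0.1722, 0.0809]
ee_rot: [[0.996, 0.094, -0.001], [0.094, -0.996, 0.0], [-0.001, -0.0, -1.0]]
wrist_force: [-2.7, -0.3, -0.6]
gripper_width: 0.004
gripper_force: 1.1
```

```bash
python3 -m handwheel '[[[0,0,0,0.0015,0,0,0],[0,0,0,0.0015,0,0,0],[0,0,0,0.0015,0,0,0],[0,0,0,0.0015,0,0,0],[0,0,0,0.0015,0,0,0],[0,0,0,0.0015,0,0,0],[0,0,0,0.0015,0,0,0],[0,0,0,0.0015,0,0,0],[0,0,0,0.0015,0,0,0]]]'
```

```text
time_s: 14.1
tcp_pos: [0.5165, -0.171, 0.0809]
ee_rot: [[0.996, 0.094, -0.0], [0.094, -0.996, 0.0], [-0.0, -0.0, -1.0]]
wrist_force: [-1.5, -1.2, -0.3]
gripper_width: 0.005
gripper_force: 0.8
```

```bash
python3 -m handwheel '[[[0,0,0,-0.018,0,0,0],[0,0,0,0,-0.03,0,0],[0,0,0,0,-0.045,0,0],[0,0,0,0,-0.045,0,0],[0,0,0,0,-0.045,0,0],[0,0,0,0,-0.045,0,0],[0,0,0,0,-0.03,0,0],[0,0,0,0,0,0,0],[0,0,0,0.005,0,0,0],[0,0,0,0.003,0,0,0],[0,0,0,0.001,0,0,0],[0,0,0,0.001,0,0,0]]]'
python3 -m handwheel '[[[0,0,0,0.001,0,0,0],[0,0,0,0.0015,0,0,0],[0,0,0,0.0015,0,0,0],[0,0,0,0.0015,0,0,0],[0,0,0,0.0015,0,0,0]]]'
```

```text
time_s: 15.3
tcp_pos: [0.4861, 0.0663, 0.0808]
ee_rot: [[0.996, 0.092, -0.0], [0.092, -0.996, 0.0], [-0.0, -0.0, -1.0]]
wrist_force: [0.5, -0.0, 1.1]
gripper_width: 0.006
gripper_force: 0.0
time_s: 15.8
tcp_pos: [0.4922, 0.0677, 0.0808]
ee_rot: [[0.996, 0.094, -0.001], [0.094, -0.996, -0.0], [-0.001, 0.0, -1.0]]
wrist_force: [-2.2, 0.4, 1.1]
gripper_width: 0.006
gripper_force: 1.2
```

```bash
python3 -m handwheel '[[[0,0,0,0.0015,0,0,0],[0,0,0,0.0015,0,0,0],[0,0,0,0.0015,0,0,0],[0,0,0,0.0015,0,0,0],[0,0,0,0.001,0,0,0]]]'
```

```text
time_s: 16.3
tcp_pos: [0.5, 0.0686, 0.0809]
ee_rot: [[0.996, 0.094, 0.0], [0.094, -0.996, 0.0], [0.0, -0.0, -1.0]]
wrist_force: [-1.8, 0.4, -0.3]
gripper_width: 0.007
gripper_force: 0.9
```

```bash
python3 -m handwheel '[[[0,0,0,0.0015,0,0,0],[0,0,0,-0.018,0,0,0],[0,0,0,0,0.03,0,0],[0,0,0,0,0.045,0,0],[0,0,0,0,0.045,0,0],[0,0,0,0,0.045,0,0],[0,0,0,0,0.045,0,0],[0,0,0,0,0.03,0,0],[0,0,0,0,0,0,0],[0,0,0,0.005,0,0,0],[0,0,0,0.003,0,0,0],[0,0,0,0.001,0,0,0]]]'
python3 -m handwheel '[[[0,0,0,0.001,0,0,0],[0,0,0,0.0015,0,0,0],[0,0,0,0.0015,0,0,0],[0,0,0,0.0015,0,0,0],[0,0,0,0.0015,0,0,0],[0,0,0,0.0015,0,0,0]]]'
```

```text
time_s: 17.5
tcp_pos: [0.5158, -0.1701, 0.0811]
ee_rot: [[0.995, 0.096, 0.001], [0.096, -0.995, -0.0], [0.001, 0.0, -1.0]]
wrist_force: [0.9, 0.2, 0.6]
gripper_width: 0.004
gripper_force: 0.0
time_s: 18.1
tcp_pos: [0.523, -0.1705, 0.0808]
ee_rot: [[0.996, 0.094, -0.001], [0.094, -0.996, -0.0], [-0.001, 0.0, -1.0]]
wrist_force: [-0.9, -1.7, 0.9]
gripper_width: 0.004
gripper_force: 1.1
```

```bash
python3 -m handwheel '[[[0,0,0,0.0015,0,0,0],[0,0,0,0.0015,0,0,0],[0,0,0,0.0015,0,0,0],[0,0,0,0.0015,0,0,0],[0,0,0,0.0015,0,0,0]]]'
```

```text
time_s: 18.6
tcp_pos: [0.531, -0.1696, 0.0809]
ee_rot: [[0.996, 0.094, 0.0], [0.094, -0.996, 0.0], [0.0, -0.0, -1.0]]
wrist_force: [-1.6, -0.8, -0.1]
gripper_width: 0.006
gripper_force: 0.8
```

```bash
python3 -m handwheel '[[[0,0,0,0.0015,0,0,0],[0,0,0,-0.018,0,0,0],[0,0,0,0,-0.03,0,0],[0,0,0,0,-0.045,0,0],[0,0,0,0,-0.045,0,0],[0,0,0,0,-0.045,0,0],[0,0,0,0,-0.045,0,0],[0,0,0,0,-0.03,0,0],[0,0,0,0,0,0,0],[0,0,0,0.005,0,0,0],[0,0,0,0.003,0,0,0],[0,0,0,0.001,0,0,0]]]'
python3 -m handwheel '[[[0,0,0,0.001,0,0,0],[0,0,0,0.0015,0,0,0],[0,0,0,0.0015,0,0,0],[0,0,0,0.0015,0,0,0],[0,0,0,0.0015,0,0,0],[0,0,0,0.0015,0,0,0]]]'
```

```text
time_s: 19.8
tcp_pos: [0.5016, 0.0679, 0.081]
ee_rot: [[0.996, 0.093, 0.001], [0.093, -0.996, 0.0], [0.001, -0.0, -1.0]]
wrist_force: [1.1, 0.1, -0.0]
gripper_width: 0.009
gripper_force: 0.0
time_s: 20.4
tcp_pos: [0.5091, 0.0694, 0.0808]
ee_rot: [[0.996, 0.094, -0.0], [0.094, -0.996, -0.0], [-0.0, -0.0, -1.0]]
wrist_force: [-2.0, -0.0, -0.5]
gripper_width: 0.003
gripper_force: 0.9
```

```bash
python3 -m handwheel '[[[0,0,0,0.0015,0,0,0],[0,0,0,0.0015,0,0,0],[0,0,0,0.0015,0,0,0],[0,0,0,0.0015,0,0,0],[0,0,0,0.0015,0,0,0]]]'
```

```text
time_s: 20.9
tcp_pos: [0.5168, 0.0702, 0.0809]
ee_rot: [[0.996, 0.094, 0.0], [0.094, -0.996, 0.0], [0.0, -0.0, -1.0]]
wrist_force: [-0.7, 0.3, -0.6]
gripper_width: 0.006
gripper_force: 0.8
```

```bash
python3 -m handwheel '[[[0,0,0,0.0015,0,0,0],[0,0,0,-0.018,0,0,0],[0,0,0,0,0.03,0,0],[0,0,0,0,0.045,0,0],[0,0,0,0,0.045,0,0],[0,0,0,0,0.045,0,0],[0,0,0,0,0.045,0,0],[0,0,0,0,0.03,0,0],[0,0,0,0,0,0,0],[0,0,0,0.005,0,0,0],[0,0,0,0.003,0,0,0],[0,0,0,0.001,0,0,0]]]'
python3 -m handwheel '[[[0,0,0,0.001,0,0,0],[0,0,0,0.0015,0,0,0],[0,0,0,0.0015,0,0,0],[0,0,0,0.0015,0,0,0],[0,0,0,0.0015,0,0,0],[0,0,0,0.0015,0,0,0]]]'
```

```text
time_s: 22.1
tcp_pos: [0.5327, -0.1684, 0.0812]
ee_rot: [[0.995, 0.096, 0.001], [0.096, -0.995, -0.0], [0.001, 0.0, -1.0]]
wrist_force: [0.9, 0.1, -0.2]
gripper_width: 0.001
gripper_force: 0.0
time_s: 22.7
tcp_pos: [0.5403, -0.1689, 0.0809]
ee_rot: [[0.996, 0.094, -0.0], [0.094, -0.996, -0.0], [-0.0, 0.0, -1.0]]
wrist_force: [-1.7, -1.3, 0.8]
gripper_width: 0.008
gripper_force: 1.1
```

```bash
python3 -m handwheel '[[[0,0,0,0.0015,0,0,0],[0,0,0,0.0015,0,0,0],[0,0,0,0.0015,0,0,0],[0,0,0,0.0015,0,0,0],[0,0,0,0.0015,0,0,0]]]'
```

```text
time_s: 23.2
tcp_pos: [0.5479, -0.168, 0.0809]
ee_rot: [[0.996, 0.094, 0.0], [0.094, -0.996, 0.0], [0.0, -0.0, -1.0]]
wrist_force: [-1.7, -2.3, -0.1]
gripper_width: 0.009
gripper_force: 0.8
```

```bash
python3 -m handwheel '[[[0,0,0,0.0015,0,0,0],[0,0,0,-0.018,0,0,0],[0,0,0,0,-0.03,0,0],[0,0,0,0,-0.045,0,0],[0,0,0,0,-0.045,0,0],[0,0,0,0,-0.045,0,0],[0,0,0,0,-0.045,0,0],[0,0,0,0,-0.03,0,0],[0,0,0,0,0,0,0],[0,0,0,0.005,0,0,0],[0,0,0,0.003,0,0,0],[0,0,0,0.001,0,0,0]]]'
python3 -m handwheel '[[[0,0,0,0.001,0,0,0],[0,0,0,0.0015,0,0,0],[0,0,0,0.0015,0,0,0],[0,0,0,0.0015,0,0,0],[0,0,0,0.0015,0,0,0],[0,0,0,0.0015,0,0,0]]]'
```

```text
time_s: 24.4
tcp_pos: [0.5186, 0.0695, 0.081]
ee_rot: [[0.996, 0.093, 0.001], [0.093, -0.996, 0.0], [0.001, -0.0, -1.0]]
wrist_force: [-0.0, 0.1, 0.1]
gripper_width: 0.008
gripper_force: 0.0
time_s: 25.0
tcp_pos: [0.526, 0.071, 0.0808]
ee_rot: [[0.996, 0.094, -0.0], [0.094, -0.996, 0.0], [-0.0, -0.0, -1.0]]
wrist_force: [-2.5, 0.8, 0.4]
gripper_width: 0.004
gripper_force: 1.0
```

```bash
python3 -m handwheel '[[[0,0,0,0.0015,0,0,0],[0,0,0,0.0015,0,0,0],[0,0,0,0.0015,0,0,0],[0,0,0,0.001,0,0,0],[0,0,0,0.001,0,0,0]]]'
```

```text
time_s: 25.5
tcp_pos: [0.5327, 0.0717, 0.0809]
ee_rot: [[0.996, 0.094, 0.0], [0.094, -0.996, 0.0], [0.0, -0.0, -1.0]]
wrist_force: [-1.2, 1.2, -0.4]
gripper_width: 0.005
gripper_force: 0.8
```

```bash
python3 -m handwheel '[[[0,0,0,-0.018,0,0,0],[0,0,0,0,0.03,0,0],[0,0,0,0,0.045,0,0],[0,0,0,0,0.045,0,0],[0,0,0,0,0.045,0,0],[0,0,0,0,0.045,0,0],[0,0,0,0,0.03,0,0],[0,0,0,0,0,0,0],[0,0,0,0.006,0,0,0],[0,0,0,0.003,0,0,0],[0,0,0,0.001,0,0,0]]]'
python3 -m handwheel '[[[0,0,0,0.001,0,0,0],[0,0,0,0.0015,0,0,0],[0,0,0,0.0015,0,0,0],[0,0,0,0.0015,0,0,0],[0,0,0,0.0015,0,0,0]]]'
```

```text
time_s: 26.6
tcp_pos: [0.5482, -0.1669, 0.0811]
ee_rot: [[0.995, 0.096, 0.001], [0.096, -0.995, -0.0], [0.001, 0.0, -1.0]]
wrist_force: [0.0, 0.1, 0.2]
gripper_width: 0.007
gripper_force: 0.0
time_s: 27.1
tcp_pos: [0.5534, -0.1674, 0.0808]
ee_rot: [[0.996, 0.094, -0.002], [0.094, -0.996, 0.0], [-0.002, -0.0, -1.0]]
wrist_force: [-3.0, -0.2, 1.5]
gripper_width: 0.005
gripper_force: 1.4
```

```bash
python3 -m handwheel '[[[0,0,0,0.001,0,0,0],[0,0,0,0.001,0,0,0],[0,0,0,0.001,0,0,0]]]'
```

```text
time_s: 27.4
tcp_pos: [0.5572, -0.1673, 0.0809]
ee_rot: [[0.996, 0.094, -0.0], [0.094, -0.996, -0.0], [-0.0, 0.0, -1.0]]
wrist_force: [-1.0, -0.7, 0.8]
gripper_width: 0.004
gripper_force: 1.0
```

```bash
python3 -m handwheel '[[[0,0,0,0.001,0,0,0],[0,0,0,0.001,0,0,0]]]' | grep -E 'tcp|wrist'
```

```text
tcp_pos: [0.5592, -0.167, 0.0808]
wrist_force: [-1.6, -0.3, 0.5]
```

```bash
python3 -m handwheel '[[[0,0,0,0.001,0,0,0],[0,0,0,0.001,0,0,0]]]' | grep -E 'tcp|wrist'; python3 -c "
from h import *
snap('wrist','i.png')
im=cv2.imread('pics/i.png');h=cv2.cvtColor(im,cv2.COLOR_BGR2HSV)
for n,lo,hi in(('or',5,17),('ye',22,34)):
    m=((h[...,0]>=lo)&(h[...,0]<=hi)&(h[...,1]>190)&(h[...,2]>90)).astype('uint8')
    k,l,q,ce=cv2.connectedComponentsWithStats(m)
    print(n,[x.tolist() for x in q[1:] if x[4]>60])"
```

```text
tcp_pos: [0.5613, -0.1668, 0.0809]
wrist_force: [-3.1, -1.3, 0.0]
or []
ye []
```

View pics/i.png

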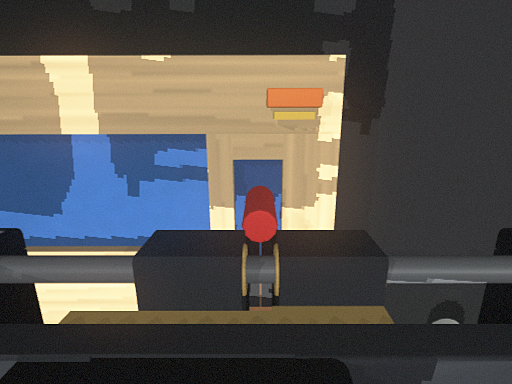

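The wrist view shows the right flag at (295,115), with a small gap left to the orange block at (295,98). It needs about 2–3 mm more.

```bash
python3 -m handwheel '[[[0,0,0,0.0005,0,0,0],[0,0,0,0.0005,0,0,0]]]' | grep -E 'tcp|wrist'
```

```text
tcp_pos: [0.5621, -0.1666, 0.0809]
wrist_force: [-2.6, -1.1, -0.5]
```

```bash
python3 -m handwheel '[[[0,0,0,0.0005,0,0,0],[0,0,0,0.0005,0,0,0]]]' | grep -E 'tcp|wrist'
```

```text
tcp_pos: [0.5629, -0.1665, 0.0809]
wrist_force: [-1.8, -1.0, 0.8]
```

```bash
python3 -m handwheel '[[[0,0,0,-0.018,0,0,0],[0,0,0,0,-0.03,0,0],[0,0,0,0,-0.045,0,0],[0,0,0,0,-0.045,0,0],[0,0,0,0,-0.045,0,0],[0,0,0,0,-0.045,0,0],[0,0,0,0,-0.03,0,0],[0,0,0,0,0,0,0],[0,0,0,0.006,0,0,0],[0,0,0,0.002,0,0,0],[0,0,0,0.001,0,0,0]]]' | grep -E 'tcp|wrist'
python3 -m handwheel '[[[0,0,0,0.001,0,0,0],[0,0,0,0.001,0,0,0],[0,0,0,0.001,0,0,0],[0,0,0,0.001,0,0,0],[0,0,0,0.001,0,0,0]]]'| grep -E 'tcp|wrist'
```

```text
tcp_pos: [0.5324, 0.0707, 0.081]
wrist_force: [-0.7, -0.1, -0.6]
tcp_pos: [0.5357, 0.0716, 0.0807]
wrist_force: [-2.1, -0.2, 1.7]
```

```bash
python3 -m handwheel '[[[0,0,0,0.001,0,0,0],[0,0,0,0.001,0,0,0],[0,0,0,0.001,0,0,0]]]'| grep -E 'tcp|wrist'
```

```text
tcp_pos: [0.5395, 0.0725, 0.0808]
wrist_force: [-2.9, 1.1, -0.6]
```

```bash
python3 -m handwheel '[[[0,0,0,0.0007,0,0,0],[0,0,0,0.0007,0,0,0]]]' | grep -E 'tcp|wrist'
```

```text
tcp_pos: [0.5406, 0.0725, 0.0808]
wrist_force: [-4.1, 1.4, 0.1]
```

Both ends are about level now, so I'll take small steps to the stop by feel.

```bash
python3 -m handwheel '[[[0,0,0,0.0005,0,0,0],[0,0,0,0.0005,0,0,0]]]' | grep -E 'tcp|wrist'
```

```text
tcp_pos: [0.5406, 0.0725, 0.0807]
wrist_force: [-6.9, 3.1, 3.7]
```

```bash
python3 -m handwheel '[[[0,0,0,0.0005,0,0,0],[0,0,0,0.0005,0,0,0]]]' | grep -E 'tcp|wrist'
```

```text
tcp_pos: [0.5407, 0.0724, 0.0807]
wrist_force: [-9.0, 2.9, 3.6]
```

```bash
python3 -m handwheel '[[[0,0,0,0.0005,0,0,0]]]' | grep -E 'tcp|wrist'
```

```text
tcp_pos: [0.5407, 0.0724, 0.0807]
wrist_force: [-10.0, 3.7, 5.1]
```

Left has stopped moving while the force climbs to 10 N. I'll back off and check both flags.

```bash
python3 -m handwheel '[[[0,0,0,-0.02,0,0,0],[0,0,0,-0.03,0.02,-0.04,0],[0,0,0,0,0.05,-0.05,0],[0,0,0,0,0.05,-0.04,0],[0,0,0,0.03,0,0,0],[0,0,0,0.04,0,0,0],[0,0,0,0.03,0,0,0],[0,0,0,0,0,0,0],[0,0,0,0,0,0,0]]]' | grep -E 'tcp|wrist'
python3 - <<'E'
from h import *
s=st(); im=snap('wrist','j.png')[:,:,::-1]
c=im[40:260,10:500]; R=np.array(s['ee_rot'])
h=cv2.cvtColor(im,cv2.COLOR_BGR2HSV)
a=cv2.resize(im[60:260,20:260],None,fx=3,fy=3)[:, :390]; b=cv2.resize(im[60:260,260:500],None,fx=3,fy=3)[:,330:]
cv2.imwrite('pics/k.png',np.hstack([a,b])[:600,:800])
E
```

```text
tcp_pos: [0.6049, -0.0152, 0.1843]
wrist_force: [0.1, 1.0, 0.2]
31.75 [ 0.6049 -0.0152  0.1843] [[0.996, 0.094, 0.001], [0.094, -0.996, -0.0], [0.001, 0.0, -1.0]] [0.1 1.  0.2] 0.006 0.0
```

View pics/j.png

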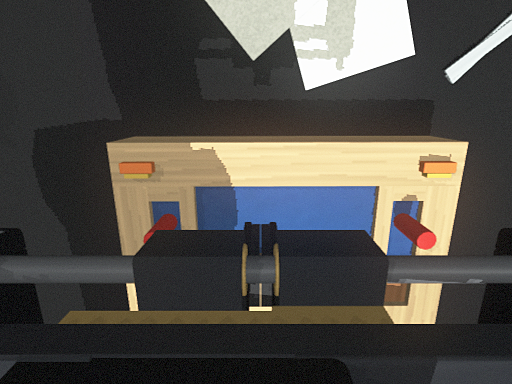

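Wrist view: the shutter covers the well. Both yellow flags, at (135,176) and (438,175), sit against their orange blocks. Next I'll feel the right peg for its stop.

```bash
python3 -m handwheel '[[[0,0,0,-0.04,0,0,0],[0,0,0,-0.035,0.025,0,0],[0,0,0,0,0.045,0,0],[0,0,0,0,0.045,0.01,0],[0,0,0,0,0.031,0.02,0],[0,0,0,0,0,0.04,0],[0,0,0,0,0,0.0335,0],[0,0,0,0,0,0,0],[0,0,0,0.006,0,0,0],[0,0,0,0.004,0,0,0],[0,0,0,0,0,0,0]]]' | grep -E 'tcp|wrist'
python3 - <<'E'
import cv2,numpy as np
im=cv2.imread('pics/j.png'); h=cv2.cvtColor(im,cv2.COLOR_BGR2HSV)
for c in (135,438): print([(y,*h[y,c].tolist()) for y in range(160,184)])
E
```

```text
tcp_pos: [0.5556, -0.1662, 0.0836]
wrist_force: [0.5, 0.0, 0.5]
[(160, 19, 90, 178), (161, 17, 108, 154), (162, 11, 184, 130), (163, 11, 176, 187), (164, 11, 175, 210), (165, 11, 177, 203), (166, 11, 178, 202), (167, 11, 174, 204), (168, 12, 175, 203), (169, 11, 175, 203), (170, 11, 177, 202), (171, 11, 176, 206), (172, 10, 171, 207), (173, 13, 173, 162), (174, 24, 149, 176), (175, 23, 153, 193), (176, 22, 153, 195), (177, 22, 154, 192), (178, 20, 128, 169), (179, 18, 84, 145), (180, 18, 92, 144), (181, 18, 91, 162), (182, 18, 91, 165), (183, 18, 93, 173)]
[(160, 18, 102, 168), (161, 11, 176, 126), (162, 10, 180, 174), (163, 15, 160, 255), (164, 16, 155, 254), (165, 15, 158, 252), (166, 16, 155, 251), (167, 16, 157, 251), (168, 16, 159, 251), (169, 15, 159, 251), (170, 16, 157, 252), (171, 15, 154, 253), (172, 14, 162, 252), (173, 21, 162, 209), (174, 29, 132, 255), (175, 27, 132, 253), (176, 27, 137, 253), (177, 26, 129, 251), (178, 20, 74, 238), (179, 21, 84, 240), (180, 22, 83, 241), (181, 22, 83, 244), (182, 22, 77, 249), (183, 22, 81, 242)]
```

```bash
python3 -m handwheel '[[[0,0,0,0.002,0,0,0],[0,0,0,0.002,0,0,0],[0,0,0,0.001,0,0,0],[0,0,0,0.001,0,0,0],[0,0,0,0.001,0,0,0]]]' | grep -E 'tcp|wrist'
```

```text
tcp_pos: [0.5602, -0.1658, 0.0811]
wrist_force: [-0.7, 0.3, 0.3]
```

```bash
python3 -m handwheel '[[[0,0,0,0.0007,0,0,0],[0,0,0,0.0007,0,0,0]]]' | grep -E 'tcp|wrist'
```

```text
tcp_pos: [0.5616, -0.1657, 0.0811]
wrist_force: [-0.1, -0.1, -0.3]
```

```bash
python3 -m handwheel '[[[0,0,0,0.0007,0,0,0],[0,0,0,0.0007,0,0,0]]]' | grep -E 'tcp|wrist'
```

```text
tcp_pos: [0.5629, -0.1656, 0.0811]
wrist_force: [-1.1, 0.3, -0.7]
```

```bash
python3 -m handwheel '[[[0,0,0,0.0007,0,0,0],[0,0,0,0.0007,0,0,0]]]' | grep -E 'tcp|wrist'
```

```text
tcp_pos: [0.5635, -0.1655, 0.0811]
wrist_force: [-2.0, 0.6, 1.5]
```

```bash
python3 -m handwheel '[[[0,0,0,0.0006,0,0,0],[0,0,0,0.0006,0,0,0]]]' | grep -E 'tcp|wrist'
```

```text
tcp_pos: [0.5636, -0.1655, 0.081]
wrist_force: [-6.3, -0.5, 4.5]
```

```bash
python3 -m handwheel '[[[0,0,0,0.0005,0,0,0],[0,0,0,0.0005,0,0,0]]]' | grep -E 'tcp|wrist'
```

```text
tcp_pos: [0.5636, -0.1655, 0.081]
wrist_force: [-7.7, -0.4, 4.9]
```

```bash
python3 -m handwheel '[[[0,0,0,-0.018,0,0,0],[0,0,0,0,-0.03,0,0],[0,0,0,0,-0.045,0,0],[0,0,0,0,-0.045,0,0],[0,0,0,0,-0.045,0,0],[0,0,0,0,-0.045,0,0],[0,0,0,0,-0.03,0,0],[0,0,0,0,0,0,0],[0,0,0,0.009,0,0,0],[0,0,0,0.003,0,0,0],[0,0,0,0.002,0,0,0],[0,0,0,0,0,0,0]]]' | grep -E 'tcp|wrist'
```

```text
tcp_pos: [0.5401, 0.0725, 0.081]
wrist_force: [-0.5, 1.1, 1.0]
```

```bash
python3 -m handwheel '[[[0,0,0,0.0007,0,0,0],[0,0,0,0.0007,0,0,0]]]' | grep -E 'tcp|wrist'
```

```text
tcp_pos: [0.5405, 0.0727, 0.0809]
wrist_force: [-2.7, 0.2, 1.6]
```

```bash
python3 -m handwheel '[[[0,0,0,0.0006,0,0,0],[0,0,0,0.0006,0,0,0]]]' | grep -E 'tcp|wrist'
```

```text
tcp_pos: [0.5406, 0.0727, 0.0808]
wrist_force: [-6.5, -0.8, 4.2]
```

```bash
python3 -m handwheel '[[[0,0,0,-0.02,0,0,0],[0,0,0,-0.03,0.02,-0.04,0],[0,0,0,0,0.05,-0.05,0],[0,0,0,0,0.05,-0.04,0],[0,0,0,0.03,0,0,0],[0,0,0,0.04,0,0,0],[0,0,0,0.03,0,0,0],[0,0,0,0,0,0,0],[0,0,0,0,0,0,0]]]' | grep -E 'tcp|wrist'
python3 - <<'E'
from h import *
w=snap('wrist','m.png')[:,:,::-1]; s=snap('side','n.png')[:,:,::-1]
a=np.hstack([cv2.resize(w[140:240,90:230],None,fx=2.8,fy=2.8),cv2.resize(w[140:240,370:510],None,fx=2.8,fy=2.8)])
b=np.hstack([s[90:400,130:400],cv2.resize(s[150:250,210:320],(300,294))])if 0 else s[90:384,100:500]
o=np.zeros((280+294,800,3),'uint8'); o[:280,:a.shape[1]]=a; o[280:,:b.shape[1]]=b; cv2.imwrite('pics/o.png',o)
E
```

```text
tcp_pos: [0.6037, -0.0141, 0.1843]
wrist_force: [0.1, 0.1, -1.0]
```

View pics/o.png

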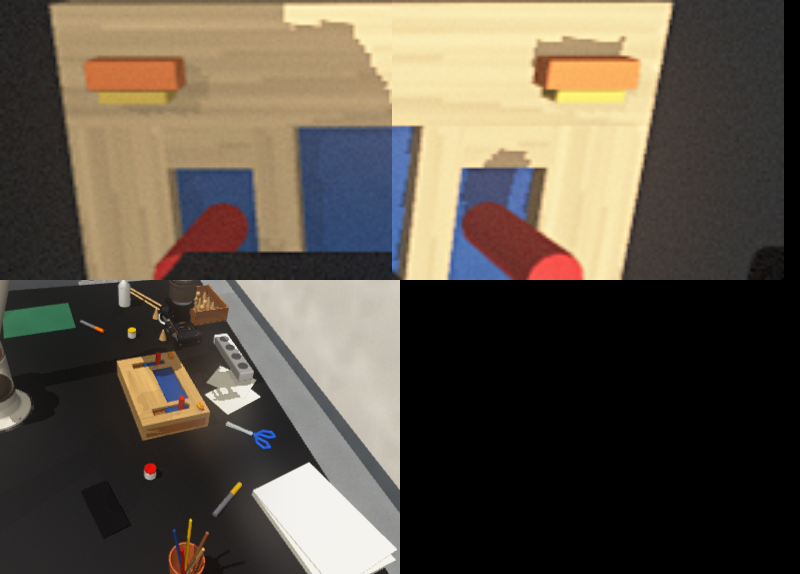

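Both flags, at (135,96) and (590,96) in the crops, are closed up to their orange blocks. The shutter covers the window, the other objects are where they were, and the arm is clear.

```bash
python3 -c "
from h import *
print(r.finish_job())"
```

```text
the job is handed in; nothing more can be done
None
```

The green-lidded pot is upright in the well, the shutter is shut to its stop at both ends with both flags closed up to their blocks, nothing else was moved, and the job is handed in.

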